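# Find the empty bay by its rocking flap

### The arm

A 6-joint arm with a two-finger parallel gripper is mounted at the origin on a cart in front of the work surface, level with it; the furniture and walls round the work are solid. World frame = base frame: x ahead of the robot, y to its left, z up, the work surface at z = 0. Lengths are in m, angles in rad, forces in N, time in s.
With the tool pointing down it reaches from about 0.425 to 0.95 m from the base axis. Payload 3.5 kg.
Tool frame: the origin (TCP) lies at the very end of the fingers, on their centre line; the grasp point (between the pads) lies ctrl.tcp_to_grasp behind it (ctrl.tcp_to_grasp is the distance from the TCP to the grasp point, in m); z points along the fingers, y is the line along which they close (so a half turn about z gives the same grasp; the last joint's range is limited). The gripper opens to 85 mm and grips with 20 to 120 N. Pads are 22 mm wide; open, the fingers measure 114 mm over their backs; the gripper's body (76 mm by 85 mm) begins 54 mm behind the grasp point. The pads swing forward as they close: fully open they stand 13 mm farther back than shut.
Start: joints at [-1.273, 0.286, 1.577, -0, 1.279, -0.15], TCP at [0.292, -0.608, 0.231] pointing down, gripper open.
Joint ranges: [-2.77, 2.77], [-0.9, 2.22], [0.21, 2.48], [-1.53, 4.67], [0.24, 2.81], [-2.84, 2.84]. Speed limits (rad/s): [2.79, 2.79, 3.14, 3.14, 3.14, 3.14].

### API

Orientations are given as a unit quaternion [x, y, z, w].
In Python, from plant import ctrl gives the robot as it stands.
- The arm moves only by the shell command python3 -m inch 'ROWS' [FORCE]. ROWS is JSON, a list of rows, each an object with "slide": the shift along the tool's x, y, z in cm, a list of three; "turn": the turn about the tool's z in rad; "grip": the finger opening in cm, from 0 to 8.54. A call has 1 to 20 rows; each row is the pose to reach, as a shift and turn from the pose commanded when the call began, along the tool's axes at that moment; what a row does not reach only later rows make up. A row lasts 1/10 s, in which the tool goes at most 50 mm and 8.59 degrees, less where a joint would pass 70% of its speed; a pose out of reach is approached as far as the arm can. A call with a gripper value outside its range is refused whole. The fingers move at their own pace and stop on an object; FORCE is the grip in N (left out, the last holds). Time passes only in rows, so rows that repeat a pose let the fingers close. It gives the time, the measured TCP pose, the force, the opening and the grip force at its end, in the units of the state.
- ctrl.get_state(): the state, without advancing time (a new reading comes with each control period).
- ctrl.read_camera(name): name is "side" or "top"; returns (picture, depth): 480x640x3 uint8, red, green, blue; 480x640 float32, m along the optical axis (not along the pixel's ray), 0 where there is no reading.
- ctrl.camera_info(name): a dict with "K" (3x3 intrinsics, pixels), "camera_from_world" (4x4, takes a point from world to camera coordinates). Camera axes: x right, y down, z forward; pixel columns grow to the right and rows downward; lengths in m; the calibration is good to about 2 mm. A picture is of the moment at which its call begins. camera_info takes no time and is no camera call.
- ctrl.sign_off(): hands the job in; it is judged then, once.
The state is a dict: "time": time; "qpos": joint angles; "dq": joint speeds; "joint_efforts": joint torques, N m; "eef_pos": TCP position; "tcp_rot": TCP orientation; "contact_force": force on the tool from outside, world axes, zero at the start; "wrist_torque": the same for the moment, N m; "opening": opening from 0.0 (shut) to 1.0 (fully open); "finger_force": force on a finger pad.
Only numpy, scipy, OpenCV 4.12 (cv2) and the standard library are available. Lean on these libraries where they do the work, as an engineer would, in place of code of your own. Each camera call takes 0.05 s, during which the arm holds its last target. There are 200 camera calls.

### The job

One of the four identical flaps of the storage box has an empty bay beneath it. With the fingertips, gently press the flaps near their front edges until you find the one that rocks, then push that flap's front edge down until it stands open by more than 45 degrees, and leave it open. Do not force the flaps that stand firm, pick nothing up, and leave the things on and round the box where they are.

Things in the scene. Friction and masses are not known exactly. Their poses are not given: they have to be found in the camera images.
- storage_box: Fixed low box of a darker grey than its flaps, 181 deep, 370 wide, 80 mm high; four identical light grey flaps in a row, flush with its top. Origin: at worktop level under the middle of the flaps' common pivot line; x to the back, y left along the row, z up. Front face x = -63 mm, closed rear deck x = 52 to 118. Bays 84 mm wide, x = -55 to 52, floor z = 7. Three bays hold a stock box up to 2 mm below the flap; one is empty.
- flap_0 (a joint): Tilt of the leftmost (largest y in the box's frame) flap, rad: 0 level (starts 0 to 0.02), grows as its front edge sinks and its back edge rises; stop at 1.05. Pivot along the box's y at box x = 0, z = 76 mm. Over a full bay it gives about 0.05 and then stands firm; over the empty bay 1 to 2 N at the press point keep it turning. Friction holds it where it is left, no spring.
- flap_0_press (a point): Press point of the leftmost (largest y in the box's frame) flap: on its top face, 38 mm in front of the pivot, mid-width, by three thin ribs; turns with the flap. Flap 78 mm wide (y), 6 thick, from 52 mm in front of the pivot to 43 behind; flap centres are 90 mm apart. Pressing behind the pivot moves nothing.
- flap_1 (a joint): Tilt of the second from the left flap, rad: 0 level (starts 0 to 0.02), grows as its front edge sinks and its back edge rises; stop at 1.05. Pivot along the box's y at box x = 0, z = 76 mm. Over a full bay it gives about 0.05 and then stands firm; over the empty bay 1 to 2 N at the press point keep it turning. Friction holds it where it is left, no spring.
- flap_1_press (a point): Press point of the second from the left flap: on its top face, 38 mm in front of the pivot, mid-width, by three thin ribs; turns with the flap. Flap 78 mm wide (y), 6 thick, from 52 mm in front of the pivot to 43 behind; flap centres are 90 mm apart. Pressing behind the pivot moves nothing.
- flap_2 (a joint): Tilt of the third from the left flap, rad: 0 level (starts 0 to 0.02), grows as its front edge sinks and its back edge rises; stop at 1.05. Pivot along the box's y at box x = 0, z = 76 mm. Over a full bay it gives about 0.05 and then stands firm; over the empty bay 1 to 2 N at the press point keep it turning. Friction holds it where it is left, no spring.
- flap_2_press (a point): Press point of the third from the left flap: on its top face, 38 mm in front of the pivot, mid-width, by three thin ribs; turns with the flap. Flap 78 mm wide (y), 6 thick, from 52 mm in front of the pivot to 43 behind; flap centres are 90 mm apart. Pressing behind the pivot moves nothing.
- flap_3 (a joint): Tilt of the rightmost flap, rad: 0 level (starts 0 to 0.02), grows as its front edge sinks and its back edge rises; stop at 1.05. Pivot along the box's y at box x = 0, z = 76 mm. Over a full bay it gives about 0.05 and then stands firm; over the empty bay 1 to 2 N at the press point keep it turning. Friction holds it where it is left, no spring.
- flap_3_press (a point): Press point of the rightmost flap: on its top face, 38 mm in front of the pivot, mid-width, by three thin ribs; turns with the flap. Flap 78 mm wide (y), 6 thick, from 52 mm in front of the pivot to 43 behind; flap centres are 90 mm apart. Pressing behind the pivot moves nothing.
- beaker_50: Loose bystander, to be left alone: glass beaker 44x46x57 mm on the box's rear deck. Origin at the centre of its underside, z up.
- petri_0: Loose bystander, to be left alone: petri dish 60 mm across, 16 mm high, on the rear deck. Origin at the centre of its underside, z up.
- dropper_a: Loose bystander, to be left alone: amber dropper bottle, 29 mm across, 82 mm high, left of the box. Origin at the centre of its underside, z up.
- dropper_c: Loose bystander, to be left alone: white dropper bottle, 33 mm across, 88 mm high, left of the box. Origin at the centre of its underside, z up.
- erlenmeyer_100: Loose bystander, to be left alone: conical glass flask, 64 mm across, 103 mm high, right of the box. Origin at the centre of its underside, z up.
- cuvette_case: Loose bystander, to be left alone: closed dark case 57x105x27 mm, right of the box. Origin at the centre of its underside, z up.
- pen_blue: Loose bystander, to be left alone: slim pen, 145 mm long, 9 mm high, lying along y in front of the box. Origin at the centre of its underside, z up.

How it is judged:
By the outcome, as a careful person would: the job done as asked, in the order asked, and still so for the second after the job is handed in, with the robot touching nothing.
It also fails if it takes over 48 s, if anything falls off the work surface, if the arm or the gripper's body presses on something with over 40 N, if the wrist force passes 120 N, or if a joint passes its speed limit or range.

## Working session

There is one attempt and no reset: what is moved stays moved. The work goes in short steps, Python scripts to look and compute and a shell command to move; the robot and the scene stay as the last step left them, time stands still between calls to the robot, and variables do not carry over. Pictures are saved under pics/ and viewed, at most 10 in all, crops included, and the job is handed in when it is done.

```bash
mkdir -p pics
python3 - <<'E'
from plant import ctrl
import cv2,numpy as np
for n in("top","side"):
    p,d=ctrl.read_camera(n); cv2.imwrite(f"pics/{n}0.png",p[:,:,::-1]); np.savez(f"{n}0.npz",p=p,d=d)
    i=ctrl.camera_info(n); print(n,i["K"],np.round(np.linalg.inv(i["camera_from_world"]),3))
s=ctrl.get_state();print(s)
E
```

```text
top [[506.06565891   0.         309.47230394]
 [  0.         506.06565891 241.07820796]
 [  0.           0.           1.        ]] [[-0.00e+00 -9.84e-01  1.77e-01  3.79e-01]
 [-1.00e+00 -1.00e-03 -4.00e-03  3.60e-02]
 [ 4.00e-03 -1.77e-01 -9.84e-01  1.34e+00]
 [ 0.00e+00  0.00e+00  0.00e+00  1.00e+00]]
side [[530.40496992   0.         318.64623461]
 [  0.         530.40496992 239.04117622]
 [  0.           0.           1.        ]] [[-0.706 -0.624  0.336  0.252]
 [-0.708  0.628 -0.323  0.371]
 [-0.01  -0.466 -0.885  1.009]
 [ 0.     0.     0.     1.   ]]
{'time': 0.1, 'qpos': array([-1.27295401e+00,  2.87146316e-01,  1.57803095e+00,  5.79630725e-05,
        1.27861761e+00, -1.50024360e-01]), 'dq': array([-0.00125908, -0.00094548, -0.00166912, -0.00059626,  0.00033784,
        0.00063472]), 'joint_efforts': array([ 1.31104578e-03, -4.07297230e+01, -2.93699867e+01, -1.56536366e-04,
        3.41230399e-03, -2.97920472e-06]), 'eef_pos': array([ 0.29215196, -0.60783862,  0.23003915]), 'tcp_rot': array([ 9.75032801e-01,  2.22058154e-01, -5.36398167e-05, -1.10015643e-03]), 'contact_force': array([ 0.82616625, -0.45327443, -0.25134083]), 'wrist_torque': array([-0.02497623, -0.00896296, -0.04221422]), 'finger_force': 0.0, 'opening': 1.0001462587835444}
```

View pics/top0.png

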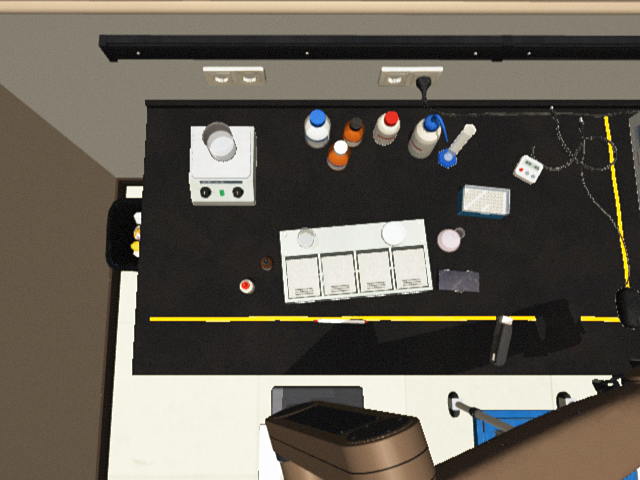

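View pics/side0.png

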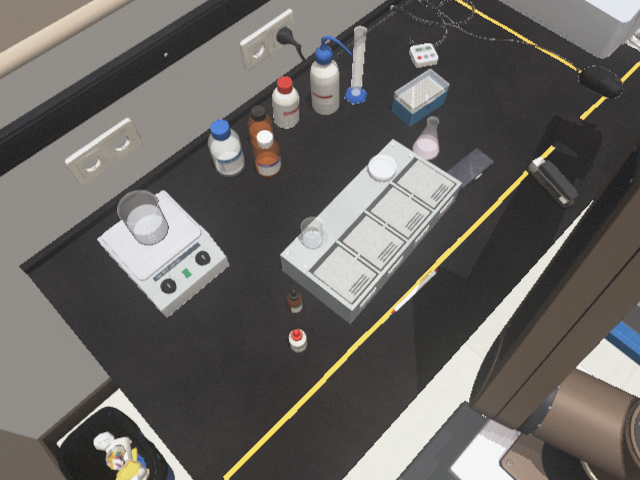

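The top view shows the box with top corners at about (280,230), (424,220), (432,290) and (286,302); the flaps are its front row. The side view shows the ribs near the front edges, and the pen in front at about (340,321) in the top view. I'll fit the box from the depth.

```bash
cat > h.py <<'E'
import numpy as np
from plant import ctrl
def cloud(n,d):
    i=ctrl.camera_info(n);K=np.array(i["K"]);T=np.linalg.inv(i["camera_from_world"])
    v,u=np.mgrid[:480,:640]
    c=np.stack([(u-K[0,2])/K[0,0]*d,(v-K[1,2])/K[1,1]*d,d,np.ones_like(d)],-1)
    return (c@T.T)[...,:3]
E
python3 - <<'E'
from h import *
import cv2
for n in("top","side"):
    f=np.load(f"{n}0.npz");w=cloud(n,f["d"])
    m=(abs(w[...,2]-.079)<.009)&(w[...,0]>.35)&(w[...,0]<.8)&(abs(w[...,1]-.0)<.35)&(f["d"]>0)
    _,l,st,_=cv2.connectedComponentsWithStats(cv2.morphologyEx(m.astype(np.uint8),cv2.MORPH_OPEN,np.ones((3,3))))
    k=1+np.argmax(st[1:,4]); q=w[l==k]
    r=cv2.minAreaRect((q[:,:2]*1000).astype(np.float32)); b=cv2.boxPoints(r)
    print(n,st[k],r,np.median(q[:,2]));print(b.round())
    e=[(b[(i+1)%4]-b[i]) for i in range(4)]; 
    y=max(e,key=lambda a:a[1]); y=y/np.linalg.norm(y); x=np.array([y[1],-y[0]])
    o=np.array(r[0])+x*(-(118-63)/2)   # rect mid is at box x=27.5
    print("yaw",np.arctan2(-x[0]*0+x[1],x[0]),"origin",o)
    for i,a in enumerate((135,45,-45,-135)): print(i,(o-38*x+a*y).round(1),(o-44*x+a*y).round(1))
s=ctrl.get_state()
from scipy.spatial.transform import Rotation as R
print(R.from_quat(s["tcp_rot"]).as_matrix().round(3),ctrl.tcp_to_grasp)
E
```

```text
top [ 280  220  153   83 8786] ((558.2421264648438, -84.50128173828125), (182.1199188232422, 370.525146484375), 5.010146617889404) 0.07967464909789357
[[ 451.   92.]
 [ 484. -277.]
 [ 665. -261.]
 [ 633.  108.]]
yaw 0.08744356 origin [530.84719658 -86.90291643]
0 [481.2  44.3] [475.2  43.7]
1 [489.1 -45.4] [483.1 -45.9]
2 [ 496.9 -135. ] [ 490.9 -135.6]
3 [ 504.8 -224.7] [ 498.8 -225.2]
side [  280   140   181   173 12756] ((560.616455078125, -80.9608154296875), (182.41807556152344, 372.34930419921875), 5.041932582855225) 0.0804483119405131
[[ 453.   96.]
 [ 486. -274.]
 [ 668. -258.]
 [ 635.  113.]]
yaw 0.08799842 origin [533.22286415 -83.37764955]
0 [483.5  47.8] [477.5  47.2]
1 [491.4 -41.9] [485.4 -42.4]
2 [ 499.3 -131.5] [ 493.3 -132.1]
3 [ 507.2 -221.2] [ 501.3 -221.7]
[[ 0.901  0.433 -0.001]
 [ 0.433 -0.901  0.002]
 [ 0.    -0.002 -1.   ]] 0.0187
```

```bash
python3 -m inch '[{"slide":[2,-1.4,0],"turn":0.04,"grip":0},{"slide":[5,-3.5,0],"turn":0.1,"grip":0},{"slide":[8,-5.7,0],"turn":0.15,"grip":0},{"slide":[11,-7.8,0],"turn":0.2,"grip":0},{"slide":[14,-9.9,0],"turn":0.25,"grip":0},{"slide":[17,-12,0],"turn":0.3,"grip":0},{"slide":[20,-14.1,0],"turn":0.34,"grip":0},{"slide":[23,-16.3,0],"turn":0.36,"grip":0},{"slide":[26,-18.4,0],"turn":0.36,"grip":0},{"slide":[29,-20.5,0],"turn":0.36,"grip":0},{"slide":[32,-22.6,0],"turn":0.36,"grip":0},{"slide":[34.5,-24.4,0],"turn":0.36,"grip":0},{"slide":[36,-25.4,0],"turn":0.36,"grip":0},{"slide":[36,-25.4,0],"turn":0.36,"grip":0},{"slide":[36,-25.4,0],"turn":0.36,"grip":0}]' 20
```

```text
time: 1.6
eef_pos: [0.5066, -0.2234, 0.2309]
tcp_rot: [0.999, 0.044, -0.0, -0.0]
contact_force: [-0.4, 0.2, -0.2]
opening: -0.0
finger_force: 0.0
```

```bash
python3 -m inch '[{"slide":[0,0,2],"turn":0,"grip":0},{"slide":[0,0,5],"turn":0,"grip":0},{"slide":[0,0,8],"turn":0,"grip":0},{"slide":[0,0,11],"turn":0,"grip":0},{"slide":[0,0,13],"turn":0,"grip":0},{"slide":[0,0,14],"turn":0,"grip":0},{"slide":[0,0,14.5],"turn":0,"grip":0},{"slide":[0,0,14.8],"turn":0,"grip":0},{"slide":[0,0,14.8],"turn":0,"grip":0},{"slide":[0,0,14.8],"turn":0,"grip":0}]'; python3 -m inch '[{"slide":[0,0,0.1],"turn":0,"grip":0},{"slide":[0,0,0.2],"turn":0,"grip":0},{"slide":[0,0,0.2],"turn":0,"grip":0},{"slide":[0,0,0.2],"turn":0,"grip":0}]'
```

```text
time: 2.6
eef_pos: [0.5075, -0.2241, 0.0845]
tcp_rot: [0.999, 0.044, 0.001, 0.001]
contact_force: [0.3, -0.2, 0.2]
opening: 0.0
finger_force: 0.0
time: 3.0
eef_pos: [0.5068, -0.2235, 0.0814]
tcp_rot: [0.999, 0.044, -0.0, 0.0]
contact_force: [-0.9, 0.3, 0.1]
opening: 0.002
finger_force: 0.0
```

```bash
for i in 1 2; do python3 -m inch '[{"slide":[0,0,0.1],"turn":0,"grip":0},{"slide":[0,0,0.1],"turn":0,"grip":0},{"slide":[0,0,0.1],"turn":0,"grip":0}]' | grep -E "eef|contact"; done
```

```text
eef_pos: [0.5068, -0.2236, 0.0802]
contact_force: [0.3, -0.7, -0.2]
eef_pos: [0.5069, -0.2236, 0.0794]
contact_force: [0.7, -0.0, -0.2]
```

```bash
python3 -m inch '[{"slide":[0,0,0.1],"turn":0,"grip":0},{"slide":[0,0,0.1],"turn":0,"grip":0},{"slide":[0,0,0.1],"turn":0,"grip":0}]' | grep -E "eef|contact"
```

```text
eef_pos: [0.5068, -0.2236, 0.0784]
contact_force: [-0.1, 0.1, 1.5]
```

```bash
python3 -m inch '[{"slide":[0,0,0.1],"turn":0,"grip":0},{"slide":[0,0,0.1],"turn":0,"grip":0},{"slide":[0,0,0.1],"turn":0,"grip":0}]' | grep -E "eef|contact"
```

```text
eef_pos: [0.5068, -0.2236, 0.0773]
contact_force: [-0.8, -0.3, 0.9]
```

```bash
python3 -m inch '[{"slide":[0,0,0.1],"turn":0,"grip":0},{"slide":[0,0,0.1],"turn":0,"grip":0},{"slide":[0,0,0.1],"turn":0,"grip":0}]' | grep -E "eef|contact"
```

```text
eef_pos: [0.5067, -0.2236, 0.0762]
contact_force: [-0.1, 0.3, 1.2]
```

```bash
python3 -m inch '[{"slide":[0,0,0.1],"turn":0,"grip":0},{"slide":[0,0,0.1],"turn":0,"grip":0},{"slide":[0,0,0.1],"turn":0,"grip":0}]' | grep -E "eef|contact"
```

```text
eef_pos: [0.5068, -0.2236, 0.0752]
contact_force: [-1.4, 0.4, 1.0]
```

```bash
python3 -m inch '[{"slide":[0,0,0.1],"turn":0,"grip":0},{"slide":[0,0,0.1],"turn":0,"grip":0},{"slide":[0,0,0.1],"turn":0,"grip":0}]' | grep -E "eef|contact"
```

```text
eef_pos: [0.5068, -0.2236, 0.0742]
contact_force: [-0.7, -0.1, 0.3]
```

```bash
python3 -m inch '[{"slide":[0,0,0.2],"turn":0,"grip":0},{"slide":[0,0,0.4],"turn":0,"grip":0},{"slide":[0.1,0,0.6],"turn":0,"grip":0},{"slide":[0.2,0,0.8],"turn":0,"grip":0},{"slide":[0.2,0,1.0],"turn":0,"grip":0},{"slide":[0.2,0,1.0],"turn":0,"grip":0}]' | grep -E "eef|contact"
python3 - <<'E'
from h import *
import cv2
p,d=ctrl.read_camera("side");cv2.imwrite("pics/s1.png",cv2.resize(p[120:300,260:500,::-1],None,fx=3,fy=3))
E
```

```text
eef_pos: [0.5089, -0.2233, 0.0639]
contact_force: [0.9, 0.8, 0.2]
```

View pics/s1.png

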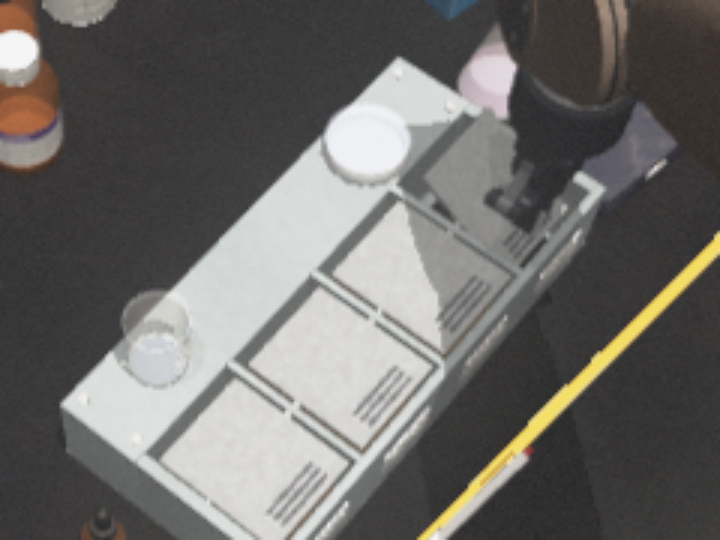

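The rightmost flap turns freely at about 1 N and its back edge is up (crop ~(480,150)). The other three are level. I'll carry on with this flap.

```bash
python3 -m inch '[{"slide":[0.1,0,0.2],"turn":0,"grip":0},{"slide":[0.2,0,0.4],"turn":0,"grip":0},{"slide":[0.3,0,0.6],"turn":0,"grip":0},{"slide":[0.4,0,0.8],"turn":0,"grip":0},{"slide":[0.5,0,1.0],"turn":0,"grip":0},{"slide":[0.6,0,1.2],"turn":0,"grip":0},{"slide":[0.6,0,1.4],"turn":0,"grip":0},{"slide":[0.6,0,1.4],"turn":0,"grip":0}]' | grep -E "eef|contact"
python3 - <<'E'
from h import *
import cv2
p,d=ctrl.read_camera("side");w=cloud("side",d)
x=np.array([np.cos(.0877),np.sin(.0877)]);y=np.array([-x[1],x[0]])
r=w[...,:2]-[.532,-.085];bx=r@x;by=r@y
m=(d>0)&(by>-.168)&(by<-.102)&(bx>-.06)&(bx<.05)&(w[...,2]<.125)
for a in np.arange(-.055,.05,.007):
    k=m&(abs(bx-a)<.0035)
    if k.any():print(round(a,3),k.sum(),np.percentile(w[...,2][k],[10,50,90]).round(3))
E
```

```text
eef_pos: [0.5146, -0.2232, 0.0506]
contact_force: [-2.2, -0.5, 4.3]
-0.055 58 [0.078 0.081 0.082]
-0.041 74 [0.009 0.096 0.122]
-0.034 87 [0.008 0.065 0.111]
-0.027 74 [0.009 0.037 0.106]
-0.02 36 [0.041 0.049 0.055]
-0.013 36 [0.053 0.059 0.065]
-0.006 28 [0.066 0.072 0.079]
0.001 62 [0.08  0.086 0.09 ]
0.008 106 [0.09  0.097 0.102]
0.015 112 [0.103 0.109 0.114]
0.022 53 [0.112 0.114 0.117]
0.029 10 [0.009 0.01  0.012]
0.036 13 [0.007 0.008 0.011]
0.043 20 [0.007 0.009 0.01 ]
0.05 13 [0.003 0.006 0.01 ]
```

Slope is about 60°, so the flap is open. Now back away.

```bash
python3 -m inch '[{"slide":[-0.2,0,-0.2],"turn":0,"grip":0},{"slide":[-0.4,0,-0.6],"turn":0,"grip":0},{"slide":[-0.4,0,-1.5],"turn":0,"grip":0},{"slide":[-0.4,0,-3],"turn":0,"grip":0},{"slide":[-0.4,0,-6],"turn":0,"grip":0},{"slide":[-0.4,0,-9],"turn":0,"grip":0},{"slide":[-0.4,0,-12],"turn":0,"grip":0},{"slide":[-0.4,0,-15],"turn":0,"grip":0},{"slide":[-0.4,0,-18],"turn":0,"grip":0},{"slide":[-0.4,2,-18.5],"turn":0,"grip":0},{"slide":[-0.4,5,-18.5],"turn":0,"grip":0},{"slide":[-0.4,8,-18.5],"turn":0,"grip":0},{"slide":[-0.4,11,-18.5],"turn":0,"grip":0},{"slide":[-0.4,14,-18.5],"turn":0,"grip":0},{"slide":[-0.4,16,-18.5],"turn":0,"grip":0},{"slide":[-0.4,16,-18.5],"turn":0,"grip":0},{"slide":[-0.4,16,-18.5],"turn":0,"grip":0}]' | grep -E "eef|contact"
python3 - <<'E'
from h import *
import cv2
p,d=ctrl.read_camera("side");w=cloud("side",d)
cv2.imwrite("pics/s2.png",p[:,:,::-1])
x=np.array([np.cos(.0877),np.sin(.0877)]);y=np.array([-x[1],x[0]])
r=w[...,:2]-[.532,-.085];bx=r@x;by=r@y
m=(d>0)&(by>-.168)&(by<-.102)&(bx>-.025)&(bx<.02)&(w[...,2]<.125)&(w[...,2]>.03)
s=np.polyfit(bx[m],w[...,2][m],1)[0];print(np.degrees(np.arctan(s)))
E
```

```text
eef_pos: [0.5243, -0.383, 0.2346]
contact_force: [0.4, 0.3, -0.6]
60.044655958495255
```

View pics/s2.png

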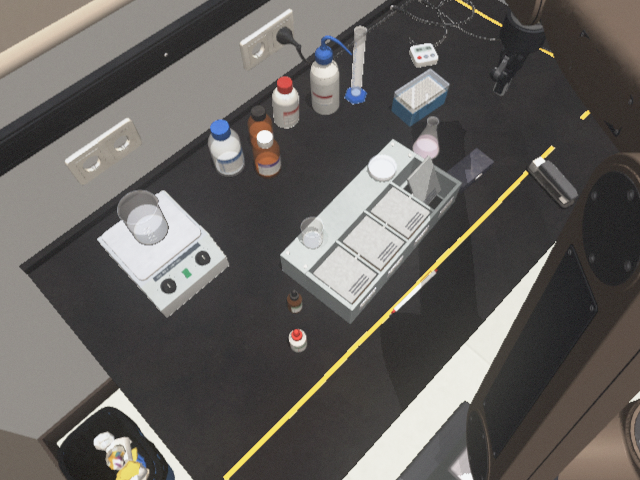

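The rightmost flap stands open at about 60° (around (425,180)). Everything else is where it was, and the arm is clear.

```bash
python3 -c "from plant import ctrl; print(ctrl.sign_off())"
```

```text
the job is handed in; nothing more can be done
None
```

The empty bay is under the rightmost flap (flap_3): it was the first one I pressed and it gave at about 1 N, so I pushed it open to about 60° and left it there; the other flaps and objects were not touched, and the job is handed in.

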